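# Lift the eye-drop caddy off its drip tray by the pull-up handle

### The arm

A 6-joint arm with a two-finger parallel gripper is mounted at the origin on a cart in front of the work surface, level with it; the furniture and walls round the work are solid. World frame = base frame: x ahead of the robot, y to its left, z up, the work surface at z = 0. Lengths are in mm, angles in rad, forces in N, time in s.
With the tool pointing down it reaches from about 275 to 750 mm from the base axis. Payload 10.2 kg.
Tool frame: the origin (TCP) lies on the front face of the gripper's body, between the roots of the fingers; the fingertips stand 73 mm ahead of it and the grasp point (between the pads) lies ctrl.grip_depth ahead of it (ctrl.grip_depth is the distance from the TCP to the grasp point, in mm); z points along the fingers, y is the direction in which the jaws open and shut (so a half turn about z gives the same grasp; the last joint's range is limited). The gripper opens to 85 mm and grips with 20 to 120 N. Pads are 22 mm wide; open, the fingers measure 114 mm over their backs; the gripper's body (76 mm by 85 mm) begins 54 mm behind the grasp point. The pads swing forward as they close: fully open they stand 13 mm farther back than shut.
Start: joints at [0.902, 0.313, 1.498, -0, 1.331, -0.223], TCP at [226.383, 473.69, 303.894] pointing down, gripper open.
Joint ranges: [-2.94, 2.94], [-0.97, 2.17], [0.19, 2.56], [-1.23, 4.37], [0.02, 3.11], [-2.88, 2.88]. Speed limits (rad/s): [2.39, 2.39, 3.01, 3.14, 3.14, 3.14].

### API

Orientations are given as a unit quaternion [w, x, y, z].
In Python, from rig import readout, capture, ctrl, nets gives the robot as it stands. The module is installed in compiled form; this text tells all that it offers.
- The arm moves only by the tool apply_moves, never from a script. Its argument "targets" is a list of rows, each a list of 4 numbers: the shift along the tool's x, y, z in cm, then the turn about the tool's z in degrees. A call has 1 to 8 rows; each row shifts and turns the commanded pose from where the row before left it, along the tool's axes as they then stand; what a row does not reach is not made up. A row lasts 1/10 s, in which the tool goes at most 50 mm and 8.59 degrees, less where a joint would pass 70% of its speed; a pose out of reach is approached as far as the arm can. A call with a gripper value outside its range is refused whole. "grip" is the finger opening in cm, from 0 to 8.54, set as the call begins (left out, the last holds). The fingers move at their own pace and stop on an object; "force" is the grip in N (left out, the last holds). Time passes only in rows, so rows that do not move let the fingers close. It gives the time, the measured TCP pose, the force and the opening at its end, in the units of the state.
- readout.sense(): the state, without advancing time (a new reading comes with each control period).
- capture(name): name is "side" or "top"; returns a dict with "img" (400x640x3 uint8, red, green, blue), "fov_y" (degrees; the focal length in pixels is half the picture's height over the tangent of half this angle, whatever the lens; pixels are square), "cx", "cy" (the principal point, pixels), "eye" and "rotation" of the camera in the world. Camera axes: x right, y down, z forward; pixel columns grow to the right and rows downward; lengths in mm; the calibration is good to about 2 mm. A picture is of the moment at which its call begins. There is no depth.
- ctrl.finish_job(): hands the job in, once; it reports no verdict.
Trained networks look in the newest picture that a camera, given by its name, has taken for a name from the list of things; names that differ only in an ending like _2 or _b are one class to them, and where a whole thing is asked for, a point or a joint stands for the part that bears it (a point fixed in the world has none). Each returns a list of dicts, best first, with "score" (0 to 1); they miss things now and then, are a little off and sometimes report something else, mostly with a low value. They report only what shows in the picture. A call takes as long as a camera call. They do not tell look-alikes from the thing itself.
- nets.boxes_of(camera, target): "location" ([column, row] as shares, 0 to 1, of the picture: columns of its width, rows of its height, amid what is visible of it).
The state is a dict: "time_s": time; "joints": joint angles; "dq": joint speeds; "tau": joint torques, N m; "eef_pos": TCP position; "ee_rot": TCP orientation; "force": force on the tool from outside, world axes, zero at the start; "wrist_torque": the same for the moment, N m; "grip_width": opening from 0.0 (shut) to 1.0 (fully open).
Only numpy, scipy, OpenCV 4.12 (cv2) and the standard library are available. Lean on these libraries where they do the work, as an engineer would, in place of code of your own. Each camera call takes 0.05 s, during which the arm holds its last target.

### The job

Take the eye-drop caddy by the blue bar on top, draw its sprung handle up to its stop and lift the caddy by it straight up out of the steel drip tray, so that a colleague can take the tray away for cleaning. Finish while still holding it by the drawn-out handle, level and motionless above the tray, its underside about 15 cm above the worktop and both dropper bottles still seated in it. Leave the tray and the other things on the worktop where they are.

Things in the scene. Friction and masses are not known exactly. Their poses are not given: they have to be found in the camera images.
- caddy: white plastic caddy block, 56 (x) x 94 (y) x 34 mm, with two round wells 28 mm wide and 28 mm deep, side by side along y, and a flat aluminium mast between them (10 mm in x, 20 mm in y) that rises to 89 mm above the underside; with handle and bottles about 0.5 kg (0.4 to 0.65), and freely movable. Origin: centre of the underside; z up. It stands in the steel tray, its underside about 4 mm above the worktop at the start.
- caddy_grip (a point): centre of the blue grip bar on top of the caddy's pull-up handle; it moves with the handle. The bar measures 16 mm in x, 48 mm along y and 18 mm high; same axes as the caddy. Grasp it across its 16 mm (fingers closing along x). With the handle in, its centre is 107 mm above the caddy's underside and its lower edge 9 mm above the mast's top; the mast is narrower than the bar, so fingers reaching below the bar touch nothing.
- caddy_handle (a joint): how far the handle is drawn up out of the mast, m: 0 is fully in (start), 0.040 is the upper stop. A weak spring (about 1 N at 0, 2 N at the stop) pulls it back in when let go; the caddy's weight is greater than the spring's pull, so the caddy stays down until the handle reaches its stop.
- drip_tray: small shallow steel instrument tray under the caddy, 91 (x) x 126 (y) x 16 mm, rim 16 mm high, loose. Origin: centre of its underside; the caddy stands about central in it, along its length.
- bottle_green_center (a point): white dropper bottle with a green nozzle, 25 mm across, 80 mm tall, standing loose in the well on the caddy's +y side and reaching 86 mm above the caddy's underside; the point is its centre, half-way up; z is along the bottle
- bottle_white_center (a point): white dropper bottle with a white nozzle, 25 mm across, 88 mm tall, standing loose in the well on the caddy's -y side and reaching 94 mm above the caddy's underside; the point is its centre, half-way up; z is along the bottle
- well_left (a point): centre of the floor of the caddy's +y well, 6 mm above the caddy's underside and 27.5 mm from its middle
- well_right (a point): centre of the floor of the caddy's -y well, 6 mm above the caddy's underside and 27.5 mm from its middle
- gauze_pack: flat white gauze pack with a blue and red print, 55x95x9 mm, lying on the worktop, not to be disturbed; origin: centre of its underside
- eye_pad_pack: flat white eye pad pack with a purple and green print, 55x95x8 mm, lying on the worktop, not to be disturbed; origin: centre of its underside
- penlight: black penlight with a white tip, 17x114x19 mm, lying on the worktop, not to be disturbed; origin: centre of its underside
- pen_marker: black and white marker pen, 17x135x16 mm, lying on the worktop, not to be disturbed; origin: centre of its underside
- trial_lens_1: red trial lens ring with a small grip, 39x54x6 mm, lying on the worktop, not to be disturbed; origin: centre of its underside
There are look-alikes about, which are no part of the job. What is meant by the caddy is not turquoise, and is the smaller of those in its own colour.

How it is judged (in metres and radians):
On the way:
1. the handle is drawn up to its stop (value of joint caddy_handle above 0.036 m), for 0.1 s.
At the end, for the whole second after the job is handed in: Fingers hold the caddy, handle within 4 mm of its stop; underside 10 to 20 cm up, within 4 cm sideways of the tray's centre, tilt under 0.12 rad, under 3 cm/s and 0.25 rad/s; clear of the tray, which lies flat; both bottles seated in their wells within 6 mm (value of joint caddy_handle above 0.036 m and height (world z) of caddy between 0.1 and 0.2 m and horizontal distance between caddy and drip_tray below 0.04 m and angle between caddy's own z axis and vertical below 0.12 rad and linear speed of caddy below 0.03 m/s and angular speed of caddy below 0.25 rad/s and contact force between the fingers and caddy above 2 N and contact force between drip_tray and caddy below 0.05 N and height (world z) of drip_tray below 0.008 m and z of bottle_green_center in the frame of well_left between 0.034 and 0.046 m and distance between bottle_green_center and well_left below 0.047 m and z of bottle_white_center in the frame of well_right between 0.038 and 0.05 m and distance between bottle_white_center and well_right below 0.051 m); the arm keeps its last pose, push and grip.
It fails at once if the drip tray is shoved or lifted more than 2 cm (distance of drip_tray from where it was at the start of the episode above 0.02 m).
It fails at once if another thing on the worktop is shifted more than 3 cm (distance of any of gauze_pack, eye_pad_pack, penlight, pen_marker, trial_lens_1 from where it was at the start of the episode above 0.03 m).
It also fails if it takes over 35 s, if anything falls off the work surface, if the arm or the gripper's body presses on something with over 40 N, if the wrist force passes 120 N, or if a joint passes its speed limit or range.

## Working session

There is one attempt and no reset: what is moved stays moved. The work goes in short steps, Python scripts to look and compute and a tool call to move; the robot and the scene stay as the last step left them, time stands still between calls to the robot, and variables do not carry over. Pictures are saved under pics/ and viewed, and the job is handed in when it is done.

Besides the shell and the picture viewer there is one more tool, called after ">>>" as a command line: name --pt "numbers of a row" for each row, then --argument value for the rest. apply_moves: Moves the arm, as the interface text tells. Its arguments: {"type":"object","properties":{"targets":{"type":"array"},"grip":{"type":"number"},"force":{"type":"number"}},"required":["targets"]}

```bash
mkdir -p pics
python3 - <<'E'
from rig import readout, capture, ctrl, nets
import cv2
print(readout.sense(), ctrl.grip_depth)
for n in("side","top"):
    c=capture(n); cv2.imwrite(f"pics/{n}0.png",c["img"][:,:,::-1])
    print(n,{k:v for k,v in c.items() if k!="img"})
    for t in("caddy","caddy_grip","drip_tray","bottle_green_center","bottle_white_center"):
        print(t,[(round(d["score"],2),[round(d["location"][0]*640),round(d["location"][1]*400)]) for d in nets.boxes_of(n,t)])
E
```

```text
{'time_s': 0.0, 'joints': array([ 9.01582425e-01,  3.13463328e-01,  1.49844854e+00,  3.22415121e-05,
        1.33096064e+00, -2.23417230e-01]), 'dq': array([ 0.00073988, -0.00057204,  0.00074694, -0.00058114,  0.00045455,
        0.00068292]), 'tau': array([ 3.60696977e-04, -4.12265933e+01, -2.59744227e+01, -1.62246470e-04,
        4.15599294e-03, -1.31421214e-05]), 'eef_pos': array([226.28036492, 473.55570526, 303.3238712 ]), 'ee_rot': array([-2.90345241e-04,  2.21060880e-01,  9.75259800e-01, -5.70485498e-04]), 'force': array([0.60207133, 0.34021292, 0.1902472 ]), 'wrist_torque': array([0.03468098, 0.02822724, 0.01057423]), 'grip_width': 1.0012932103683951} 53.900000000000006
side {'fov_y': 42.579823932517954, 'cx': 317.1786416544669, 'cy': 205.45818716590978, 'eye': array([ -79.29344659, 1069.59315561, 1043.00557024]), 'rotation': array([ 0.13035006, -0.25511013,  0.86425601, -0.41350845])}
caddy [(0.9, [325, 228]), (0.64, [358, 161])]
caddy_grip [(0.6, [361, 158]), (0.27, [322, 227])]
drip_tray [(0.77, [311, 237])]
bottle_green_center [(0.65, [320, 225])]
bottle_white_center [(0.48, [331, 218])]
top {'fov_y': 48.58590689977383, 'cx': 321.499010290144, 'cy': 198.84211528824537, 'eye': array([ 473.78882784,   96.13378665, 1478.20518898]), 'rotation': array([-0.02173562,  0.70844526, -0.70462287,  0.03375644])}
caddy [(0.91, [316, 208]), (0.85, [384, 205])]
caddy_grip [(0.68, [396, 201]), (0.47, [287, 259]), (0.43, [316, 208])]
drip_tray [(0.72, [322, 200]), (0.26, [238, 254]), (0.17, [314, 209])]
bottle_green_center []
bottle_white_center [(0.5, [323, 212]), (0.34, [323, 198])]
```

View pics/side0.png

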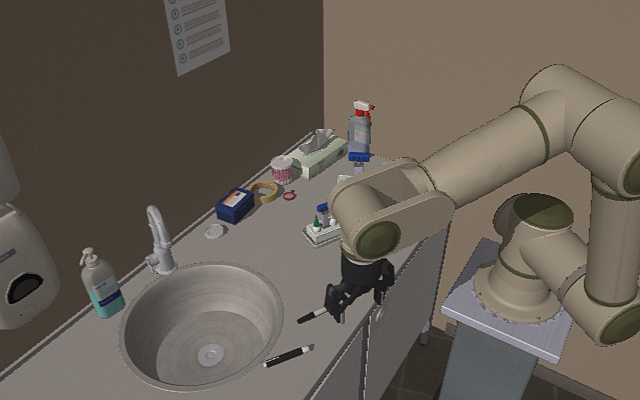

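View pics/top0.png

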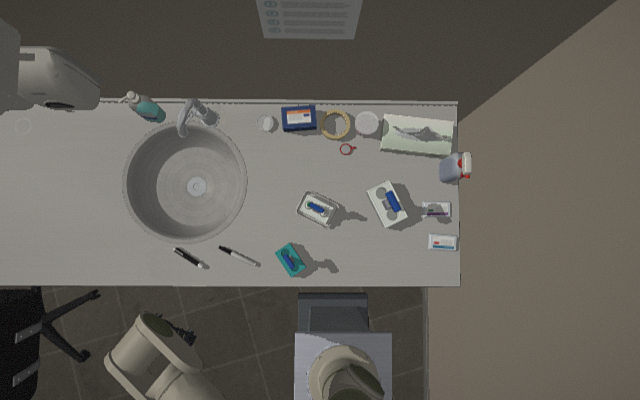

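Run:
```python
import cv2
a=cv2.imread("pics/side0.png")[110:290,240:440]; cv2.imwrite("pics/side0c.png",cv2.resize(a,None,fx=3.3,fy=3.3,interpolation=2)[:600])
a=cv2.imread("pics/top0.png")[140:280,260:440]; cv2.imwrite("pics/top0c.png",cv2.resize(a,None,fx=4,fy=4,interpolation=2))
```

```text
(no output)
```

View pics/side0c.png

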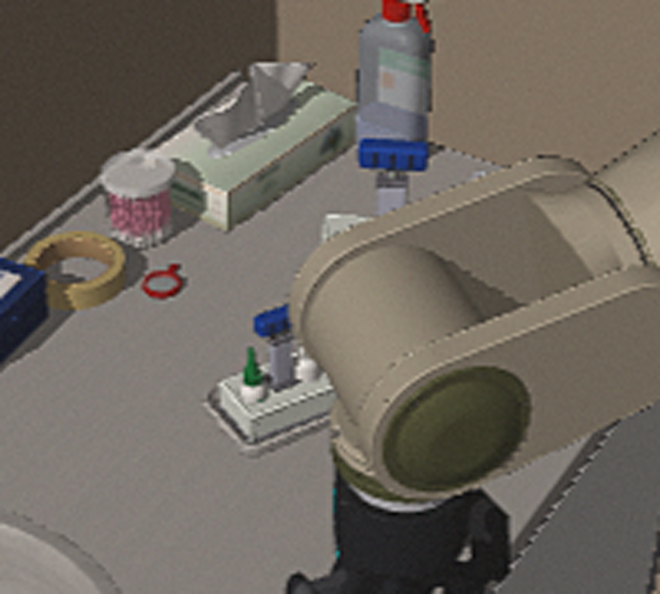

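View pics/top0c.png

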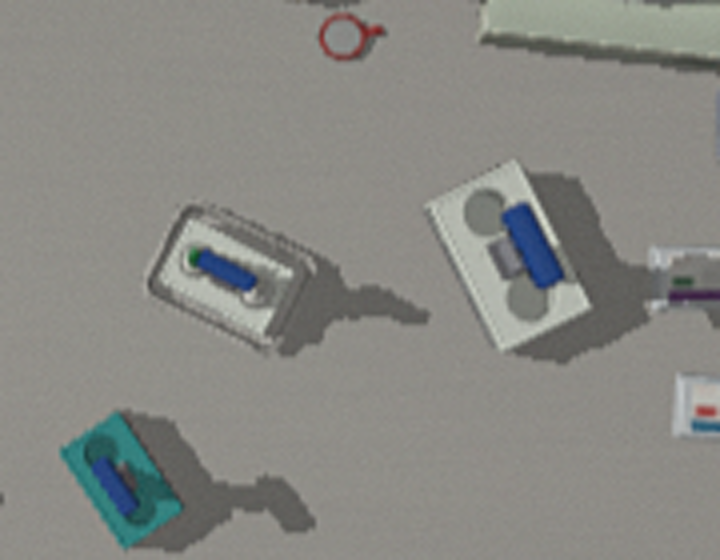

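Top view candidates are the small white caddy in the steel tray (316,208), the larger white caddy (387,203) and the turquoise caddy (290,260). I choose the small white one at (316,208): the crop shows green and white nozzles and the tray under it, with the blue bar at about (316,208). The large white and turquoise ones are look-alikes.

```bash
cat > h.py <<'E'
import numpy as np, cv2
from scipy.spatial.transform import Rotation as R
def cam(c):
    q=c["rotation"]; M=R.from_quat([q[1],q[2],q[3],q[0]]).as_matrix()
    f=200/np.tan(np.radians(c["fov_y"]/2)); return M,f,c["eye"],c["cx"],c["cy"]
def back(c,uv,z):
    M,f,e,cx,cy=cam(c); uv=np.atleast_2d(uv).astype(float)
    d=np.c_[(uv[:,0]-cx)/f,(uv[:,1]-cy)/f,np.ones(len(uv))]@M.T
    return e+d*((z-e[2])/d[:,2])[:,None]
def proj(c,P):
    M,f,e,cx,cy=cam(c); p=(np.atleast_2d(P)-e)@M; return np.c_[p[:,0]/p[:,2]*f+cx,p[:,1]/p[:,2]*f+cy]
def blue(c,box):
    h=cv2.cvtColor(np.ascontiguousarray(c["img"]),cv2.COLOR_RGB2HSV)
    m=cv2.inRange(h,(105,110,50),(130,255,255)); k=np.zeros_like(m); x0,y0,x1,y1=box; k[y0:y1,x0:x1]=m[y0:y1,x0:x1]; return k
E
python3 - <<'E'
from h import *
from rig import capture,readout,ctrl
c=capture("top"); m=blue(c,(298,190,340,230))
ys,xs=np.nonzero(m); uv=np.c_[xs,ys]
P=back(c,uv,118)[:,:2]; rc=cv2.minAreaRect(P.astype(np.float32)); print(len(P),P.mean(0),rc)
w,v=np.linalg.eigh(np.cov(P.T)); d=v[:,1]; d*=np.sign(d[1]); print("long dir",d,"yaw caddy",np.degrees(np.arctan2(-d[0],d[1])))
# caddy body: white outline
g=cv2.cvtColor(c["img"],cv2.COLOR_RGB2HSV)
b=cv2.inRange(g,(0,0,185),(180,40,255)); k=np.zeros_like(b);k[190:230,296:340]=b[190:230,296:340]
ys,xs=np.nonzero(k); Q=back(c,np.c_[xs,ys],38)[:,:2]; rq=cv2.minAreaRect(Q.astype(np.float32)); print("body",rq)
s=capture("side"); ms=blue(s,(312,200,330,215)); ys,xs=np.nonzero(ms);print("side blue",xs.mean(),ys.mean(),len(xs),"pred",proj(s,[*P.mean(0),111]))
q=readout.sense()["ee_rot"];print(R.from_quat([q[1],q[2],q[3],q[0]]).as_matrix())
E
```

```text
66 [554.75741822  89.70506963] ((554.6776123046875, 89.73175048828125), (45.3927116394043, 12.39281177520752), 63.72135543823242)
long dir [0.44471411 0.89567257] yaw caddy -26.405049132287353
body ((554.9224243164062, 90.06466674804688), (92.99127197265625, 53.168067932128906), 62.37379837036133)
side blue 321.67164179104475 207.08955223880596 67 pred [[324.43262782 205.34042301]]
[[-9.02262615e-01  4.31186935e-01  2.39082356e-05]
 [ 4.31186935e-01  9.02262615e-01  1.52125063e-05]
 [-1.50120732e-05  2.40345945e-05 -1.00000000e+00]]
```

>>> apply_moves --pt "0 0 0 8" --pt "0 0 0 8" --pt "0 0 0 8" --pt "0 0 0 8" --pt "0 0 0 8" --pt "0 0 0 8" --pt "0 0 0 8" --pt "0 0 0 8" --grip 8.54

```text
time_s: 1.5
eef_pos: [226.3, 473.7, 303.9]
ee_rot: [-0.0, 0.706, 0.708, -0.0]
force: [0.3, -0.3, 0.1]
grip_width: 0.998
```

>>> apply_moves --pt "0 0 0 8" --pt "0 0 0 8" --pt "0 0 0 8" --pt "0 0 0 3" --pt "0 0 0 0"

```text
time_s: 2.0
eef_pos: [226.4, 473.7, 303.9]
ee_rot: [-0.0, 0.851, 0.526, -0.0]
force: [0.2, 0.3, 0.3]
grip_width: 1.001
```

```bash
cat > go.py <<'E'
import sys
from h import *
from rig import readout
s=readout.sense(); q=s["ee_rot"];M=R.from_quat([q[1],q[2],q[3],q[0]]).as_matrix()
T=np.array(eval(sys.argv[1]),float)
print("t",s["time_s"],"pos",s["eef_pos"].round(1),"ytool ang",np.degrees(np.arctan2(M[1,1],M[0,1])).round(2),"shift cm",(M.T@(T-s["eef_pos"])/10).round(2),"F",s["force"].round(1),"w",s["grip_width"].__round__(3))
E
python3 go.py "[554.8,90,265]"
```

```text
t 2.0 pos [226.4 473.7 303.9] ytool ang -26.56 shift cm [-19.64  46.53   3.89] F [0.2 0.3 0.3] w 1.001
```

>>> apply_moves --pt "-0.7 1.6 0 0" --pt "-1.4 3.3 0 0" --pt "-1.4 3.3 0 0" --pt "-1.4 3.3 0 0" --pt "-1.4 3.3 0 0" --pt "-1.4 3.3 0 0" --pt "-1.4 3.3 0 0" --pt "-1.4 3.3 0 0"

```text
time_s: 2.8
eef_pos: [401.2, 268.2, 304.0]
ee_rot: [0.0, 0.85, 0.527, 0.0]
force: [0.2, 0.4, 0.4]
grip_width: 0.999
```

>>> apply_moves --pt "-1.4 3.3 0 0" --pt "-1.4 3.3 0 0" --pt "-1.4 3.3 0 0" --pt "-1.4 3.3 0 0" --pt "-1.4 3.3 0 0" --pt "-1.4 3.3 0 0" --pt "-1.0 2.5 0 0" --pt "0 0 0 0"

```text
time_s: 3.6
eef_pos: [559.4, 83.2, 303.3]
ee_rot: [0.0, 0.851, 0.525, -0.0]
force: [0.4, 0.8, 0.4]
grip_width: 1.003
```

```bash
python3 go.py "[554.8,90,265]"
python3 - <<'E'
from h import *
from rig import capture,nets
for n in("side","top"):
    c=capture(n); cv2.imwrite(f"pics/{n}1.png",c["img"][:,:,::-1])
    if n=="side":
        a=c["img"][100:300,220:440,::-1]; cv2.imwrite("pics/side1c.png",cv2.resize(a,None,fx=3,fy=3,interpolation=2)); 
        m=blue(c,(310,195,345,225)); ys,xs=np.nonzero(m); print(len(xs),xs.mean(),ys.mean(),xs.min(),xs.max(),"pred",proj(c,[[554.8,90,111],[554.8+24*.454,90+24*.891,111],[554.8-24*.454,90-24*.891,111]]))
E
```

```text
t 3.6 pos [559.4  83.2 303.3] ytool ang -26.62 shift cm [ 0.4  -0.71  3.83] F [0.4 0.8 0.4] w 1.003
101 324.1485148514852 206.1980198019802 317 332 pred [[324.36560637 205.38904142]
 [317.2022602  208.03670621]
 [331.44209629 202.77347982]]
```

View pics/side1c.png

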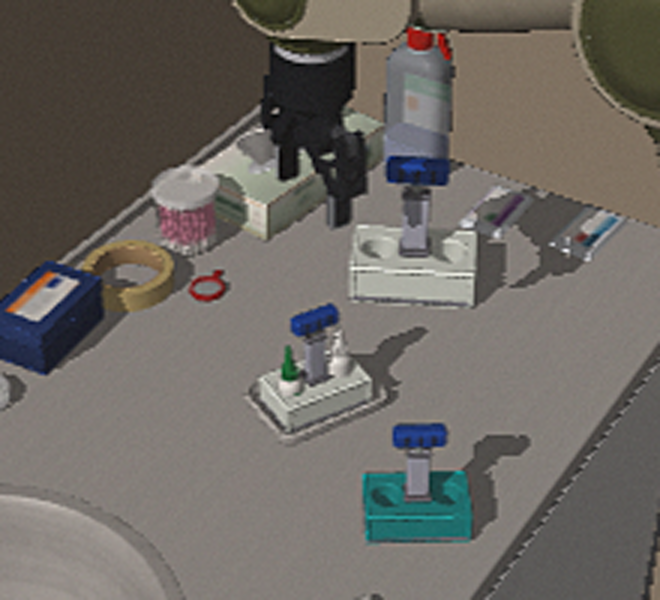

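View pics/top1.png

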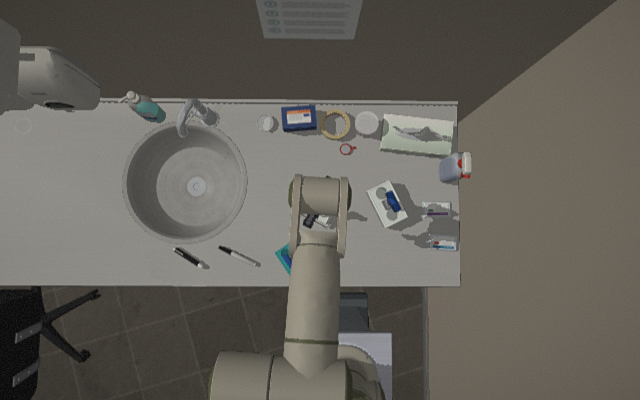

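The side crop confirms the choice: small white caddy with green and white nozzles, its bar at full-picture pixel (324,206), predicted (324,205). Next I correct sideways and go down.

>>> apply_moves --pt "0.2 -0.4 0 0" --pt "0.2 -0.3 0 0.5" --pt "0 0 1.5 0" --pt "0 0 2 0" --pt "0 0 2 0" --pt "0 0 2 0" --pt "0 0 1 0" --pt "0 0 0 0"

```text
time_s: 4.5
eef_pos: [552.8, 93.0, 218.1]
ee_rot: [-0.001, 0.853, 0.522, -0.001]
force: [0.6, -0.0, 1.2]
grip_width: 1.0
```

```bash
python3 go.py "[554.8,90,165]"
python3 - <<'E'
from h import *
from rig import capture,nets
for n in("side",):
    c=capture(n)
    a=c["img"][130:260,270:400,::-1]; cv2.imwrite("pics/side2c.png",cv2.resize(a,None,fx=4.5,fy=4.5,interpolation=2));
E
```

```text
t 4.5 pos [552.8  93.  218.1] ytool ang -27.0 shift cm [-0.17  0.32  5.31] F [ 0.6 -0.   1.2] w 1.0
```

View pics/side2c.png

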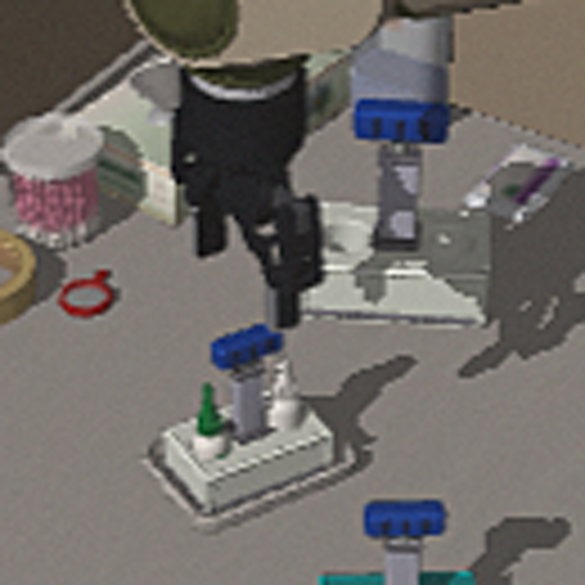

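>>> apply_moves --pt "-0.2 0.3 0 0" --pt "0 0 0 0"

```text
time_s: 4.75
eef_pos: [555.7, 88.9, 219.9]
ee_rot: [0.001, 0.853, 0.522, 0.001]
force: [-0.1, 0.2, 0.2]
grip_width: 0.999
```

```bash
python3 go.py "[554.8,90,165]"
```

```text
t 4.75 pos [555.7  88.9 219.9] ytool ang -27.05 shift cm [ 0.05 -0.14  5.49] F [-0.1  0.2  0.2] w 0.999
```

>>> apply_moves --pt "0 -0.1 1 0" --pt "0 0 1.5 0" --pt "0 0 1.5 0" --pt "0 0 1 0" --pt "0 0 0.5 0" --pt "0 0 0 0" --pt "0 0 0 0"

```text
time_s: 5.45
eef_pos: [554.6, 89.7, 164.4]
ee_rot: [0.0, 0.853, 0.522, 0.0]
force: [0.7, -0.6, -0.5]
grip_width: 0.999
```

```bash
python3 go.py "[554.8,90,165]"
python3 - <<'E'
from h import *
from rig import capture,nets
for n in("side",):
    c=capture(n)
    a=c["img"][150:260,270:380,::-1]; cv2.imwrite("pics/side3c.png",cv2.resize(a,None,fx=5.4,fy=5.4,interpolation=2));
E
```

```text
t 5.45 pos [554.6  89.7 164.4] ytool ang -27.04 shift cm [ 0.04  0.01 -0.06] F [ 0.7 -0.6 -0.5] w 0.999
```

View pics/side3c.png

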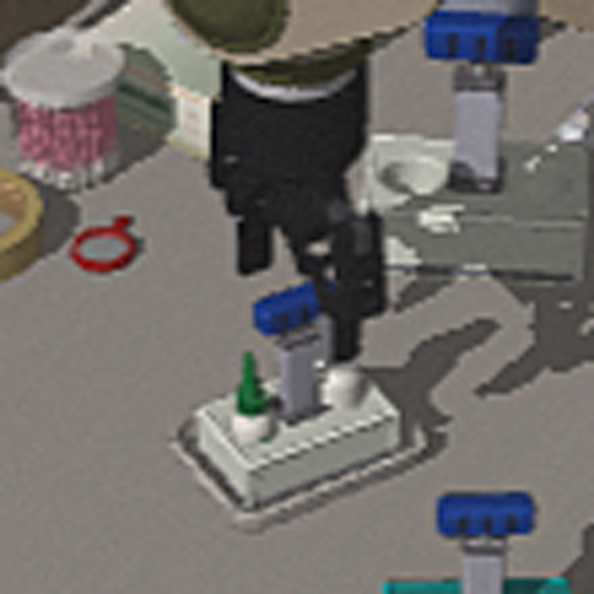

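The fingers straddle the bar (crop about (300,305)), so I close them.

>>> apply_moves --pt "0 0 0 0" --pt "0 0 0 0" --pt "0 0 0 0" --pt "0 0 0 0" --pt "0 0 0 0" --pt "0 0 0 0" --pt "0 0 0 0" --pt "0 0 0 0" --grip 0.8 --force 50

```text
time_s: 6.3
eef_pos: [554.3, 89.7, 164.0]
ee_rot: [0.0, 0.853, 0.522, 0.0]
force: [-1.7, 1.2, 1.9]
grip_width: 0.175
```

```bash
python3 go.py "[554.8,90,165]"
python3 - <<'E'
from h import *
from rig import capture,nets
for n in("side",):
    c=capture(n)
    a=c["img"][150:260,270:380,::-1]; cv2.imwrite("pics/side4c.png",cv2.resize(a,None,fx=5.4,fy=5.4,interpolation=2));
E
```

```text
t 6.3 pos [554.3  89.7 164. ] ytool ang -27.05 shift cm [ 0.05  0.03 -0.1 ] F [-1.7  1.2  1.9] w 0.175
```

View pics/side4c.png

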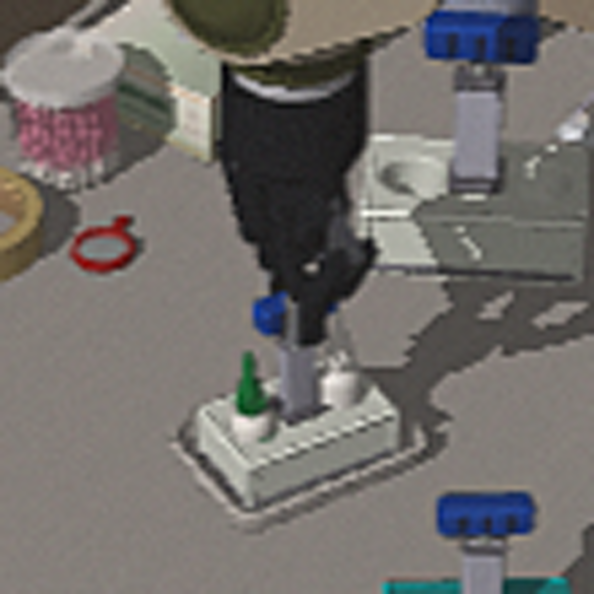

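Opening is about 15 mm, so it's on the bar. I draw the handle up slowly.

>>> apply_moves --pt "0 0 -0.4 0" --pt "0 0 -0.6 0" --pt "0 0 -0.6 0" --pt "0 0 -0.6 0" --pt "0 0 -0.6 0" --pt "0 0 -0.5 0" --pt "0 0 -0.3 0" --pt "0 0 0 0"

```text
time_s: 7.15
eef_pos: [554.3, 89.6, 200.3]
ee_rot: [0.0, 0.853, 0.522, 0.0]
force: [-0.3, 0.8, -2.9]
grip_width: 0.177
```

```bash
python3 go.py "[554.8,90,205]"
```

```text
t 7.15 pos [554.3  89.6 200.3] ytool ang -27.04 shift cm [ 0.05  0.03 -0.47] F [-0.3  0.8 -2.9] w 0.177
```

>>> apply_moves --pt "0 0 -0.2 0" --pt "0 0 -0.2 0" --pt "0 0 -0.2 0" --pt "0 0 -0.2 0" --pt "0 0 -0.2 0" --pt "0 0 0 0" --pt "0 0 0 0"

```text
time_s: 7.85
eef_pos: [554.3, 89.6, 209.8]
ee_rot: [-0.0, 0.853, 0.522, -0.0]
force: [0.7, -0.7, -4.4]
grip_width: 0.185
```

```bash
python3 go.py "[554.8,90,205]"
python3 - <<'E'
from h import *
from rig import capture,nets
for n in("side",):
    c=capture(n)
    a=c["img"][150:260,270:380,::-1]; cv2.imwrite("pics/side5c.png",cv2.resize(a,None,fx=5.4,fy=5.4,interpolation=2));
E
```

```text
t 7.85 pos [554.3  89.6 209.8] ytool ang -27.04 shift cm [0.06 0.03 0.48] F [ 0.7 -0.7 -4.4] w 0.185
```

View pics/side5c.png

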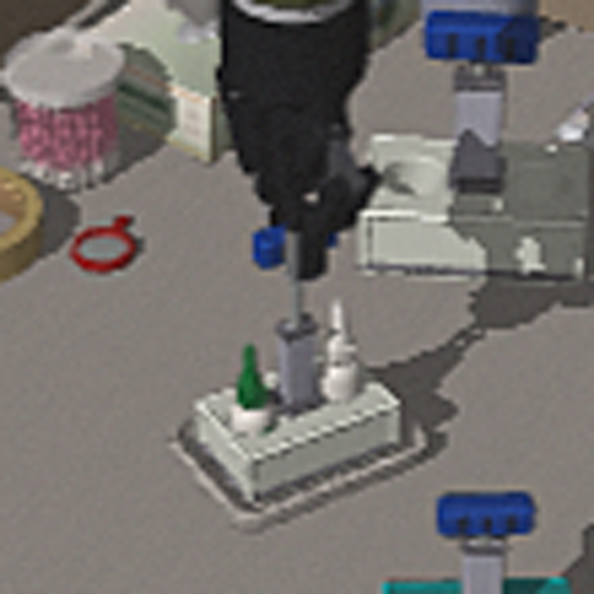

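The handle is drawn out and the caddy has lifted a few millimetres off the tray, level. I keep lifting.

>>> apply_moves --pt "0 0 -0.4 0" --pt "0 0 -0.8 0" --pt "0 0 -1 0" --pt "0 0 -1 0" --pt "0 0 -1 0" --pt "0 0 -0.8 0" --pt "0 0 -0.5 0" --pt "0 0 -0.2 0" --force 60

```text
time_s: 8.7
eef_pos: [554.4, 89.7, 267.5]
ee_rot: [0.0, 0.853, 0.522, 0.0]
force: [1.0, 0.8, -4.4]
grip_width: 0.179
```

```bash
python3 go.py "[554.8,90,350]"
python3 - <<'E'
from h import *
from rig import capture,nets
for n in("side",):
    c=capture(n)
    a=c["img"][120:260,260:400,::-1]; cv2.imwrite("pics/side6c.png",cv2.resize(a,None,fx=4.2,fy=4.2,interpolation=2));
E
```

```text
t 8.7 pos [554.4  89.7 267.5] ytool ang -27.04 shift cm [ 0.05  0.03 -8.25] F [ 1.   0.8 -4.4] w 0.179
```

View pics/side6c.png

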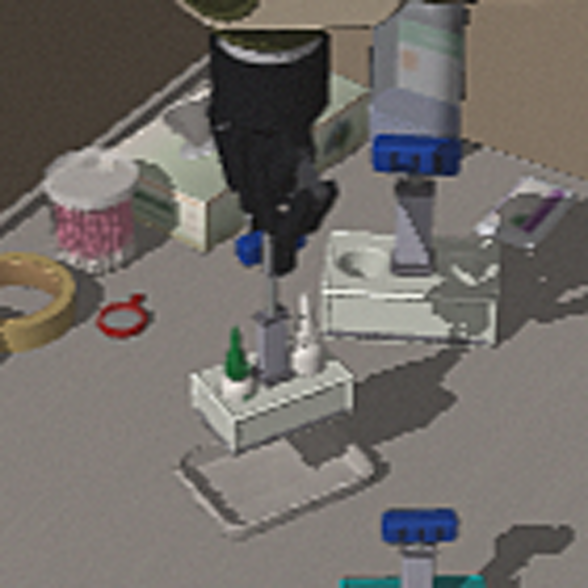

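>>> apply_moves --pt "0 0 -0.5 0" --pt "0 0 -1 0" --pt "0 0 -1.2 0" --pt "0 0 -1.4 0" --pt "0 0 -1.4 0" --pt "0 0 -1.2 0" --pt "0 0 -0.8 0" --pt "0 0 -0.5 0"

```text
time_s: 9.55
eef_pos: [554.4, 89.7, 347.8]
ee_rot: [0.0, 0.853, 0.522, 0.0]
force: [-0.7, 0.1, -5.7]
grip_width: 0.176
```

>>> apply_moves --pt "0 0 -0.2 0" --pt "0 0 0 0" --pt "0 0 0 0" --pt "0 0 0 0" --pt "0 0 0 0" --pt "0 0 0 0" --pt "0 0 0 0" --pt "0 0 0 0"

```text
time_s: 10.35
eef_pos: [554.3, 89.7, 348.9]
ee_rot: [0.0, 0.853, 0.522, 0.0]
force: [0.7, 0.3, -5.3]
grip_width: 0.173
```

```bash
python3 go.py "[554.8,90,350]"
python3 - <<'E'
from h import *
from rig import capture,nets
for n in("side","top"):
    c=capture(n); cv2.imwrite(f"pics/{n}7.png",c["img"][:,:,::-1])
    if n=="side":
        a=c["img"][100:250,250:400,::-1]; cv2.imwrite("pics/side7c.png",cv2.resize(a,None,fx=4,fy=4,interpolation=2))
        yaw=np.radians(-27);ax=np.array([np.cos(yaw),np.sin(yaw),0]);ay=np.array([-ax[1],ax[0],0])
        for z in(140,150,160):
            print(z,[((proj(c,np.array([554.5,90,z+h])+sx*28*ax+sy*47*ay)[0]-[250,100])*4).round() for sx,sy,h in((-1,1,0),(-1,-1,0),(-1,1,34),(1,1,34),(-1,-1,34))])
E
```

```text
t 10.35 pos [554.3  89.7 348.9] ytool ang -27.04 shift cm [ 0.05  0.03 -0.11] F [ 0.7  0.3 -5.3] w 0.173
140 [array([260., 432.]), array([374., 390.]), array([259., 394.]), array([220., 352.]), array([375., 352.])]
150 [array([260., 421.]), array([374., 379.]), array([259., 382.]), array([220., 341.]), array([375., 341.])]
160 [array([259., 410.]), array([374., 368.]), array([259., 371.]), array([219., 329.]), array([375., 329.])]
```

View pics/side7c.png

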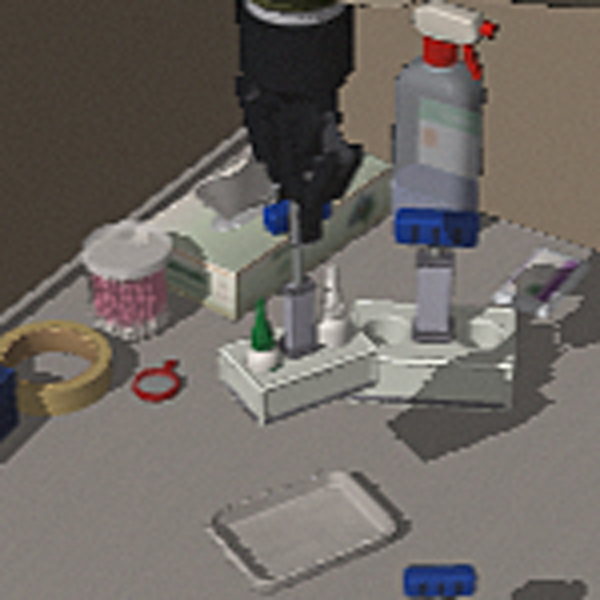

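Run:
```python
from h import *
from rig import capture
c=capture("side"); img=c["img"][:,:,::-1]
S=10;x0,y0=300,172
a=cv2.resize(img[y0:y0+40,x0:x0+56],None,fx=S,fy=S,interpolation=2); b=a.copy()
yaw=np.radians(-27)
def draw(im,tx,ty,z,col):
    M=R.from_euler("zyx",[yaw,tx,ty]).as_matrix()
    L=[((-1,1,34),(-1,-1,34)),((-1,1,34),(1,1,34)),((-1,1,0),(-1,-1,0)),((-1,1,0),(1,1,0)),((-1,1,0),(-1,1,34)),((-1,-1,0),(-1,-1,34)),((1,1,0),(1,1,34))]
    piv=np.array([554.5,90,z+150])
    for p,q in L:
        uv=[((proj(c,piv+M@np.array([s*28,t*47,h-150]))[0]-[x0,y0]+.5)*S).astype(int) for s,t,h in(p,q)]
        cv2.line(im,tuple(map(int,uv[0])),tuple(map(int,uv[1])),col,1)
draw(b,0,0,150,(0,0,255))
cv2.imwrite("pics/z8.png",b)
```

```text
(no output)
```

View pics/z8.png

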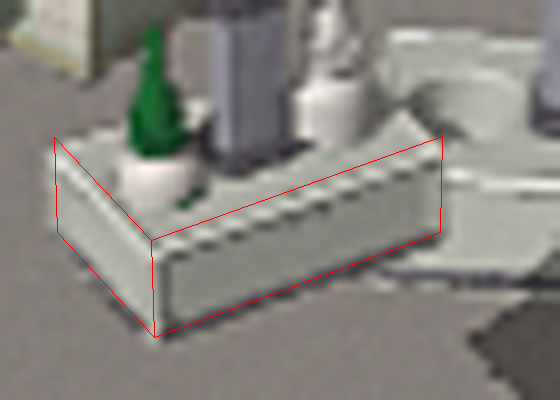

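View pics/top7.png

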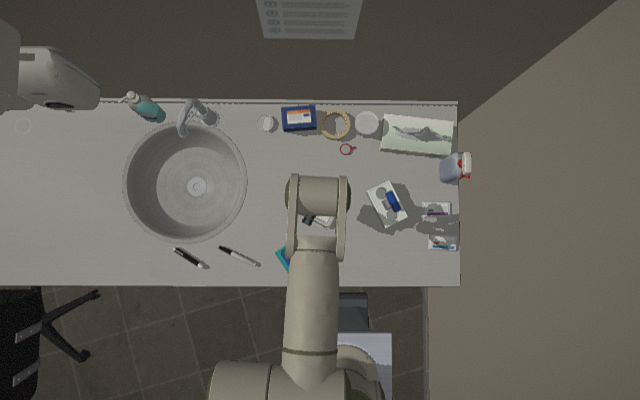

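The overlay of a level caddy at z = 150 mm lies on the seen edges within a pixel. Both bottles are seated, the tray is flat below, and nothing else has moved. I hand in.

Run:
```python
from rig import readout,ctrl
s=readout.sense();print(s["time_s"],s["dq"].round(4),s["force"].round(1),s["grip_width"])
print(ctrl.finish_job())
```

```text
10.5 [-0.0011  0.0008 -0.0009  0.0013 -0.0003 -0.0002] [-0.9  0.4 -5.1] 0.17557225687617944
the job is handed in; nothing more can be done
None
```

I gripped the small white caddy (the one in the steel tray) by its blue bar with 50 N. I drew the handle to its stop and lifted the caddy straight up, raising the grip to 60 N for the lift. I handed the job in at 10.5 s with the arm still holding it; no verdict was reported.

**Last checks:**
- **Height and level:** a drawn outline of a level caddy with its underside at 150 mm matched the side picture to about a pixel.
- **Bottles and tray:** both bottles looked seated. The tray lay flat below the caddy, and I saw nothing else shifted.
- **Grip and stillness:** the joints were motionless, the opening was about 15 mm on the bar, and the wrist carried about 5 N, which fits the caddy's weight.
- **Not measured directly:** the handle's extension and the tray's position. I judged the handle to be at its stop because the caddy hangs from it.

No check failed or disagreed.

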